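# Lock the turntable and stow the rubber stamps in its flip-cap tubs

## Robot

A 6-joint arm with a two-finger parallel gripper is mounted at the origin on the work surface. World frame = base frame: x ahead of the robot, y to its left, z up, the work surface at z = 0. Lengths are in mm, angles in rad, forces in N, time in s.
With the tool pointing down it reaches from about 350 to 875 mm from the base axis. Payload 4.2 kg.
Tool frame: the origin (TCP) lies at the very end of the fingers, on their centre line; the grasp point (between the pads) lies 19 mm behind it; z points along the fingers, y is the line along which they close (so a half turn about z gives the same grasp; the last joint's range is limited). The gripper opens to 85 mm and grips with 20 to 120 N. Pads are 22 mm wide; open, the fingers measure 114 mm over their backs; the gripper's body (76 mm by 85 mm) begins 54 mm behind the grasp point. The pads swing forward as they close: fully open they stand 13 mm farther back than shut.
Start: joints at [-0.904, 0.385, 0.008, 0, -1.194, -0.259], TCP at [247.882, -573.719, 231.312] pointing down, gripper open.
Joint ranges: [-3.14, 3.14], [-1.21, 2.06], [-1.07, 1.41], [-3.16, 2.05], [-2.99, -0.16], [-3.1, 3.1]. Speed limits (rad/s): [2.79, 2.79, 3.14, 3.14, 3.14, 3.14].

## Interface

Orientations are given as a unit quaternion [x, y, z, w].
In Python, from bench import monitor, get_image, camera_info, job_done gives the robot as it stands.
- The arm moves only by the tool send_rows, never from a script. Its argument "series" is a list of rows, each a list of 3 entries, a list of its own where there are three numbers: the shift along the tool's x, y, z in mm, then the turn, a rotation vector about the tool's x, y, z in rad, then the finger opening in mm, from 0 to 85.4. A call has 1 to 8 rows; each row shifts and turns the commanded pose from where the row before left it, along the tool's axes as they then stand; what a row does not reach is not made up. A row lasts 1/10 s, in which the tool goes at most 50 mm and 8.59 degrees, less where a joint would pass 70% of its speed; a pose out of reach is approached as far as the arm can. A call with a gripper value outside its range is refused whole. The fingers move at their own pace and stop on an object; the grip force is fixed at half the most. Time passes only in rows, so rows that do not move let the fingers close. It gives the time, the measured TCP pose, the force, the opening and the grip force at its end, in the units of the state.
- monitor.read_state(): the state, without advancing time (a new reading comes with each control period).
- get_image(name): name is "scene" or "top"; returns the picture (420x560x3 uint8, red, green, blue); there is no depth.
- camera_info(name): a dict with "intrinsics" (3x3 intrinsics, pixels), "dist_coeffs" ([k1, k2, p1, p2, k3] as OpenCV has them; the pictures are not rectified), "R" (3x3) and "t" (3): a world point X has camera coordinates R X + t. Camera axes: x right, y down, z forward; pixel columns grow to the right and rows downward; lengths in mm; the calibration is good to about 2 mm. A picture is of the moment at which its call begins. camera_info takes no time and is no camera call.
- job_done(): hands the job in; it is judged then, once.
The state is a dict: "clock": time; "joints": joint angles; "joint_vel": joint speeds; "joint_efforts": joint torques, N m; "position": TCP position; "ee_rot": TCP orientation; "contact_force": force on the tool from outside, world axes, zero at the start; "wrist_torque": the same for the moment, N m; "gripper_width": finger opening in mm; "grasp_force": force on a finger pad.
Only numpy, scipy, OpenCV 4.12 (cv2) and the standard library are available. Lean on these libraries where they do the work, as an engineer would, in place of code of your own. Each camera call takes 0.05 s, during which the arm holds its last target. There are 200 camera calls.

## Task

First press the turntable's sprung brake lever down until it clicks and stays down by itself, and keep it locked. Then put away every rubber stamp standing on the desk, each foot-down in a flip-cap tub of its own on the turntable, flicking open the caps you need, and press every cap fully shut again so that it snaps. Leave the jar, the highlighters and the binder clip where they are.

Things in the scene. Friction and masses are not known exactly. Their poses are not given: they have to be found in the camera images.
- organiser: fixed round organiser base, black, with its brake bracket; origin on the desk under the turntable's axis, z up. The turntable disc on it is 250 mm across, its cork top 33 mm above the desk; it carries three white tubs 120 degrees apart, 70 mm from the axis, round a central hub 56 mm across that ends 2 mm below their rims
- plate (a joint): turntable angle about the vertical axis (rad, counter-clockwise from above); it turns easily until the brake is on
- brake (a joint): brake lever angle (rad): 0 raised at rest (a spring holds it up), about 0.55 is where the detent takes over, about 0.76 fully down with the rubber shoe against the disc's rim, held by the detent
- lever_hinge (a point): a point on the brake lever's horizontal hinge axis, beside the turntable, 50 mm above the desk; does not move
- lever_pad (a point): middle of the top face of the black rubber finger pad (46 mm along the lever, 38 mm wide) at the lever's outer end, 135 mm from the hinge; about 152 mm above the desk when raised and 62 mm when down. Pressing it takes up to about 8 N
- tub0 (a point): tub 0 on the turntable: centre of its inner floor. White round tub, 64 mm outer and 54 mm inner diameter, inner depth 80 mm; its rim is 80 mm above this point
- hinge0 (a point): cap 0's hinge axis, on the turntable-axis side of tub 0, 34 mm from the tub's centre line and 4 mm above the rim; the axis is horizontal, at right angles to the line from this point to the tub's centre
- tab0 (a point): middle of the thumb tab of cap 0 (moves with the cap): a tab 24 mm wide and 10 mm thick that sticks out 28 mm past the tub's wall on the side away from the hinge, 81 mm from the hinge axis; this point is 15 mm past the wall. The cap is a grey disc of 64 mm, 10 mm thick, its top 6 mm above the hinge axis when shut
- cap0 (a joint): cap 0: 0 shut (a snap detent holds it), 1.85 rad fully open, standing up and leaning over the turntable's axis, its tip about 90 mm above the rim, the tub's mouth clear. Lifted past about 0.55 rad it springs open by itself; below that it snaps shut. Lifting takes about 4 N at the tab, swinging it back from fully open about 7 N
- stamp0: rubber stamp with a turned wooden grip, standing on its rubber, 70 mm tall: foot 40 mm in diameter and 16 mm high, neck 16 mm, grip knob 26 mm in diameter from 42 to 70 mm height; origin at the centre of its underside, z up along the grip
- tub1 (a point): tub 1 on the turntable: centre of its inner floor. White round tub, 64 mm outer and 54 mm inner diameter, inner depth 80 mm; its rim is 80 mm above this point
- hinge1 (a point): cap 1's hinge axis, on the turntable-axis side of tub 1, 34 mm from the tub's centre line and 4 mm above the rim; the axis is horizontal, at right angles to the line from this point to the tub's centre
- tab1 (a point): middle of the thumb tab of cap 1 (moves with the cap): a tab 24 mm wide and 10 mm thick that sticks out 28 mm past the tub's wall on the side away from the hinge, 81 mm from the hinge axis; this point is 15 mm past the wall. The cap is a grey disc of 64 mm, 10 mm thick, its top 6 mm above the hinge axis when shut
- cap1 (a joint): cap 1: 0 shut (a snap detent holds it), 1.85 rad fully open, standing up and leaning over the turntable's axis, its tip about 90 mm above the rim, the tub's mouth clear. Lifted past about 0.55 rad it springs open by itself; below that it snaps shut. Lifting takes about 4 N at the tab, swinging it back from fully open about 7 N
- stamp1: rubber stamp with a turned wooden grip, standing on its rubber, 70 mm tall: foot 40 mm in diameter and 16 mm high, neck 16 mm, grip knob 26 mm in diameter from 42 to 70 mm height; origin at the centre of its underside, z up along the grip
- tub2 (a point): tub 2 on the turntable: centre of its inner floor. White round tub, 64 mm outer and 54 mm inner diameter, inner depth 80 mm; its rim is 80 mm above this point
- hinge2 (a point): cap 2's hinge axis, on the turntable-axis side of tub 2, 34 mm from the tub's centre line and 4 mm above the rim; the axis is horizontal, at right angles to the line from this point to the tub's centre
- tab2 (a point): middle of the thumb tab of cap 2 (moves with the cap): a tab 24 mm wide and 10 mm thick that sticks out 28 mm past the tub's wall on the side away from the hinge, 81 mm from the hinge axis; this point is 15 mm past the wall. The cap is a grey disc of 64 mm, 10 mm thick, its top 6 mm above the hinge axis when shut
- cap2 (a joint): cap 2: 0 shut (a snap detent holds it), 1.85 rad fully open, standing up and leaning over the turntable's axis, its tip about 90 mm above the rim, the tub's mouth clear. Lifted past about 0.55 rad it springs open by itself; below that it snaps shut. Lifting takes about 4 N at the tab, swinging it back from fully open about 7 N
- stamp2: rubber stamp with a turned wooden grip, standing on its rubber, 70 mm tall: foot 40 mm in diameter and 16 mm high, neck 16 mm, grip knob 26 mm in diameter from 42 to 70 mm height; origin at the centre of its underside, z up along the grip
- jar: bystander: glass jar with aluminium lid, 68 mm across, 85 mm tall, origin under its centre
- marker0: bystander: yellow highlighter with black cap, lying, 112 mm long, 23 mm wide, origin under its body
- marker1: bystander: yellow highlighter with black cap, lying, 112 mm long, 23 mm wide, origin under its body
- clip: bystander: red binder clip, 50 mm, lying flat, origin under its centre
Mind the look-alikes: they are no part of the job. What is shaped like the stamp0 but green, grey or purple is not meant.

How it is judged (in metres and radians):
On the way, in this order (a step that is already met when the one before it is completed fails the run):
1. the brake lever is down in its detent (value of joint brake above 0.7 rad), for 0.3 s.
2. every stamp on the desk has been put foot-down in a tub (angle between each of stamp0, stamp1, stamp2's own z axis and vertical below 0.5 rad and ((horizontal distance between stamp0 and tub0 below 0.02 m and z of stamp0 in the frame of tub0 between -0.01 and 0.015 m) or (horizontal distance between stamp0 and tub1 below 0.02 m and z of stamp0 in the frame of tub1 between -0.01 and 0.015 m) or (horizontal distance between stamp0 and tub2 below 0.02 m and z of stamp0 in the frame of tub2 between -0.01 and 0.015 m)) and ((horizontal distance between stamp1 and tub0 below 0.02 m and z of stamp1 in the frame of tub0 between -0.01 and 0.015 m) or (horizontal distance between stamp1 and tub1 below 0.02 m and z of stamp1 in the frame of tub1 between -0.01 and 0.015 m) or (horizontal distance between stamp1 and tub2 below 0.02 m and z of stamp1 in the frame of tub2 between -0.01 and 0.015 m)) and ((horizontal distance between stamp2 and tub0 below 0.02 m and z of stamp2 in the frame of tub0 between -0.01 and 0.015 m) or (horizontal distance between stamp2 and tub1 below 0.02 m and z of stamp2 in the frame of tub1 between -0.01 and 0.015 m) or (horizontal distance between stamp2 and tub2 below 0.02 m and z of stamp2 in the frame of tub2 between -0.01 and 0.015 m))), for 0.2 s.
At the end, for the whole second after the job is handed in: the brake lever stays down by itself (over 0.70 rad), every stamp present stands foot-down at rest on the floor of a tub (within 20 mm of its centre, 15 mm of its floor), and all three caps are snapped shut (under 0.06 rad) (all of step 2 and value of joint brake above 0.7 rad and value of joint each of cap0, cap1, cap2 below 0.06 rad and linear speed of each of stamp0, stamp1, stamp2 below 0.03 m/s); the robot touches nothing.
It fails at once if a cap is opened while the brake lever is not down (value of joint brake below 0.65 rad and value of joint any of cap0, cap1, cap2 above 0.4 rad).
It fails at once if the jar, a highlighter or the binder clip is moved more than 30 mm (distance of any of jar, marker0, marker1, clip from where it was at the start of the episode above 0.03 m).
Of stamp0, stamp1, stamp2 only 2 to 3 are there at a start; the rules pass over those that are not, and their reading is None.
At some moment in a run one of stamp0, stamp1, stamp2 may be knocked a few centimetres aside while the robot is not near it.
It also fails if it takes over 210 s, if anything falls off the work surface, if the arm or the gripper's body presses on something with over 40 N, if the wrist force passes 120 N, or if a joint passes its speed limit or range.

## Working session

There is one attempt and no reset: what is moved stays moved. The work goes in short steps, Python scripts to look and compute and a tool call to move; the robot and the scene stay as the last step left them, time stands still between calls to the robot, and variables do not carry over. Pictures are saved under pics/ and viewed, at most 14 in all, crops included, and the job is handed in when it is done.

Besides the shell and the picture viewer there is one more tool, called after ">>>" as name(argument=value, ...) on one line, values as JSON. send_rows: Moves the arm, as the interface text tells. Its arguments: {"type":"object","properties":{"series":{"type":"array"}},"required":["series"]}

```bash
mkdir -p pics; ls
python3 - <<'E'
from bench import monitor,get_image,camera_info
import cv2
for n in("scene","top"):
    cv2.imwrite(f"pics/{n}0.png",get_image(n)[:,:,::-1]); c=camera_info(n); print(n,c)
print(monitor.read_state())
E
```

```text
pics
scene {'intrinsics': array([[421.37288391,   0.        , 274.1165508 ],
       [  0.        , 421.37288391, 213.22900515],
       [  0.        ,   0.        ,   1.        ]]), 'dist_coeffs': array([0.03520627, 0.        , 0.        , 0.        , 0.        ]), 'R': array([[ 0.7415619 ,  0.67084364, -0.00739993],
       [ 0.56192028, -0.62710649, -0.53942844],
       [-0.36651268,  0.39586141, -0.84199893]]), 't': array([-404.54489857, -309.58703371, 1252.77556104])}
top {'intrinsics': array([[514.16086292,   0.        , 276.92011283],
       [  0.        , 514.16086292, 211.25908313],
       [  0.        ,   0.        ,   1.        ]]), 'dist_coeffs': array([-0.14320471,  0.        ,  0.        ,  0.        ,  0.        ]), 'R': array([[ 0.05311742, -0.99858632,  0.0019756 ],
       [-0.97738588, -0.05239503, -0.20486972],
       [ 0.20468361,  0.00895122, -0.97878726]]), 't': array([ -58.15259686,  584.74727181, 1247.01645589])}
{'clock': 0.1, 'joints': array([-9.04374619e-01,  3.85491074e-01,  6.75200522e-03, -4.09113092e-04,
       -1.19398802e+00, -2.58626330e-01]), 'joint_vel': array([ 0.00105644, -0.00161632,  0.00288121,  0.00199331,  0.00042862,
        0.00122391]), 'joint_efforts': array([-9.41143990e-04, -3.93318379e+01,  1.88929653e+01,  4.19782788e+00,
       -2.59637724e-03,  4.80205784e-06]), 'position': array([ 247.68552527, -573.26136692,  230.32381229]), 'ee_rot': array([-2.02413820e-01,  9.79299585e-01,  9.48786803e-04, -2.60605793e-04]), 'contact_force': array([-0.49044399,  0.88917481,  0.33813423]), 'wrist_torque': array([0.00321726, 0.01696677, 0.07759656]), 'grasp_force': 0.0, 'gripper_width': 85.42939102334597}
```

View pics/scene0.png

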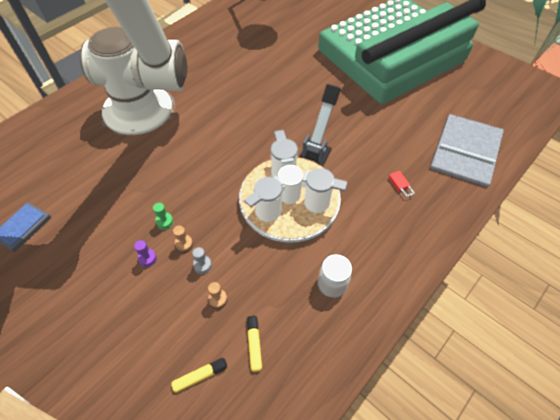

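View pics/top0.png

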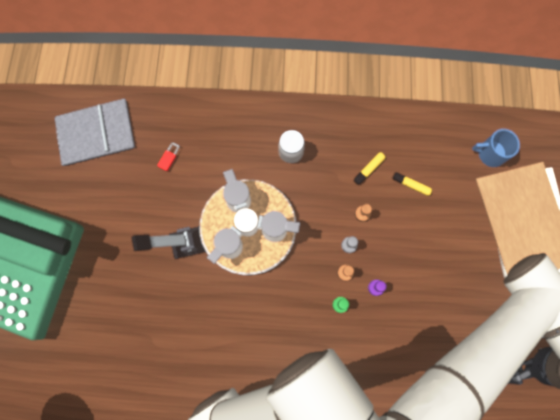

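The scene view shows orange-wood stamps at (182,238) and (217,294). Look-alikes are green at (163,215), purple at (145,253) and grey at (201,260). The top view shows the orange stamps at (365,212) and (346,272), green (341,305), purple (378,287) and grey (350,244). The turntable is at about (248,226), the lever pad at (143,242), the jar at (291,146), and the clip and highlighters lie away from these. I choose the two orange ones and check them in a close crop.

```bash
cat > h.py <<'E'
import numpy as np,cv2
from bench import monitor,get_image,camera_info
from scipy.spatial.transform import Rotation as Rn
C={n:camera_info(n) for n in("scene","top")}
def ray(n,p):
    c=C[n]; u=cv2.undistortPoints(np.array([[p]],float),c["intrinsics"],c["dist_coeffs"])[0,0]
    return -c["R"].T@c["t"], c["R"].T@np.array([u[0],u[1],1])
def plane(n,p,z):
    o,d=ray(n,p); return o+d*(z-o[2])/d[2]
def tri(ps,pt):
    o1,d1=ray("scene",ps);o2,d2=ray("top",pt); A=np.array([d1,-d2]).T
    s=np.linalg.lstsq(A,o2-o1,rcond=None)[0]; a,b=o1+s[0]*d1,o2+s[1]*d2
    return (a+b)/2,np.linalg.norm(a-b)
def proj(n,X):
    c=C[n]; return cv2.projectPoints(np.array([X],float),cv2.Rodrigues(c["R"])[0],c["t"],c["intrinsics"],c["dist_coeffs"])[0][0,0]
def blobs(im,lo,hi,amin=15):
    m=cv2.inRange(cv2.cvtColor(im,cv2.COLOR_RGB2HSV),np.array(lo),np.array(hi))
    k,_,st,ce=cv2.connectedComponentsWithStats(m); return m,[(ce[i].round(1),st[i].tolist()) for i in range(1,k) if st[i,4]>=amin]
def crop(im,x0,y0,w,h,f): return cv2.resize(im[y0:y0+h,x0:x0+w],None,fx=f,fy=f,interpolation=cv2.INTER_CUBIC)
E
python3 - <<'E'
from h import *
s=cv2.imread("pics/scene0.png");t=cv2.imread("pics/top0.png")
a=crop(t,125,160,170,120,4.7);b=crop(s,225,80,130,170,3.4)
cv2.imwrite("pics/tt_top.png",a);cv2.imwrite("pics/tt_scene.png",crop(s,225,80,135,165,3.6))
o=np.hstack([crop(s,125,190,120,130,3.3),crop(t,325,195,70,75+55,3.3)]);cv2.imwrite("pics/st.png",o)
for n,im in(("scene",s),("top",t)):
    print(n,blobs(im[:,:,::-1].copy(),[8,130,150],[17,230,255])[1])
print(a.shape,o.shape)
E
```

```text
scene [(array([539.5,  65.8]), [532, 57, 20, 17, 62])]
top [(array([311.3,  20.1]), [0, 0, 560, 59, 22130]), (array([86.3, 95.5]), [79, 95, 15, 2, 26]), (array([243.4, 100.3]), [218, 98, 52, 6, 200]), (array([401. , 109.5]), [382, 107, 38, 6, 122]), (array([223.5, 165.9]), [197, 163, 55, 9, 238]), (array([184.9, 169.8]), [173, 167, 29, 6, 109]), (array([285.1, 173. ]), [281, 171, 9, 5, 17]), (array([281.9, 177.6]), [276, 173, 13, 9, 36]), (array([295.4, 173.6]), [291, 172, 9, 6, 25]), (array([384.4, 174.7]), [376, 172, 16, 7, 68]), (array([345.2, 177.8]), [339, 175, 13, 6, 54]), (array([418.5, 180.3]), [406, 174, 30, 18, 61]), (array([210.6, 180.6]), [200, 179, 21, 5, 62]), (array([400.7, 190.2]), [382, 186, 37, 7, 125]), (array([199.5, 202.9]), [196, 202, 8, 4, 15]), (array([362.8, 211.4]), [355, 203, 17, 18, 224]), (array([ 71.5, 207.8]), [48, 206, 49, 4, 127]), (array([180.9, 213.7]), [157, 211, 42, 7, 174]), (array([391.7, 214.2]), [384, 213, 16, 3, 29]), (array([381. , 224.2]), [305, 218, 140, 11, 492]), (array([133.5, 226.3]), [96, 221, 75, 12, 432]), (array([325.7, 238.6]), [3
[... 170 characters left out ...]
, (array([403.6, 273.7]), [382, 271, 44, 6, 178]), (array([270.5, 274.1]), [264, 272, 13, 5, 15]), (array([276.9, 309.7]), [263, 308, 29, 4, 66]), (array([214., 340.]), [189, 336, 47, 9, 198]), (array([160.2, 341.5]), [154, 340, 16, 4, 36]), (array([277.9, 346.9]), [260, 345, 36, 5, 83]), (array([376.7, 346.5]), [369, 346, 16, 2, 25]), (array([345.8, 352.5]), [337, 349, 21, 8, 74]), (array([252.8, 355.5]), [246, 355, 16, 2, 28]), (array([219.7, 357.2]), [217, 356, 7, 3, 15]), (array([238.7, 358.2]), [226, 357, 29, 3, 45]), (array([191.9, 394.5]), [173, 393, 36, 4, 92]), (array([382.1, 404.2]), [375, 403, 16, 4, 44]), (array([134.8, 408.6]), [124, 407, 23, 4, 37])]
(564, 799, 3) (429, 627, 3)
```

View pics/tt_top.png

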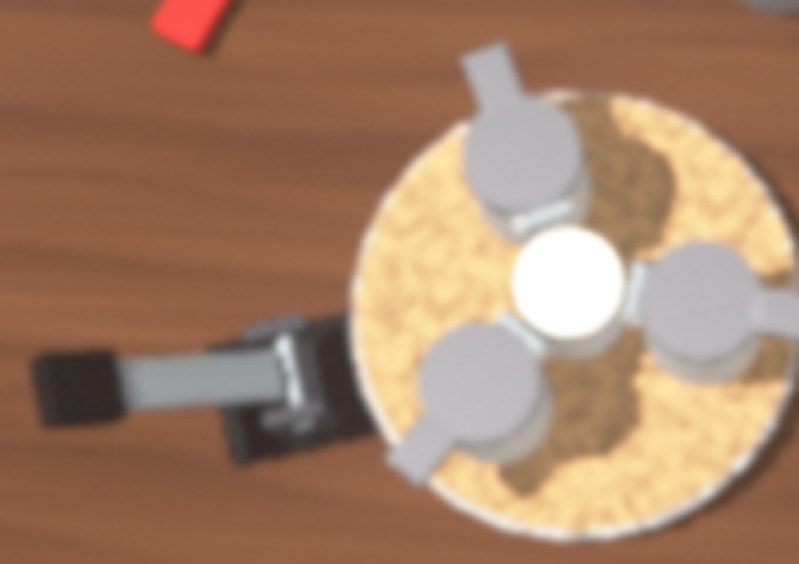

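View pics/tt_scene.png

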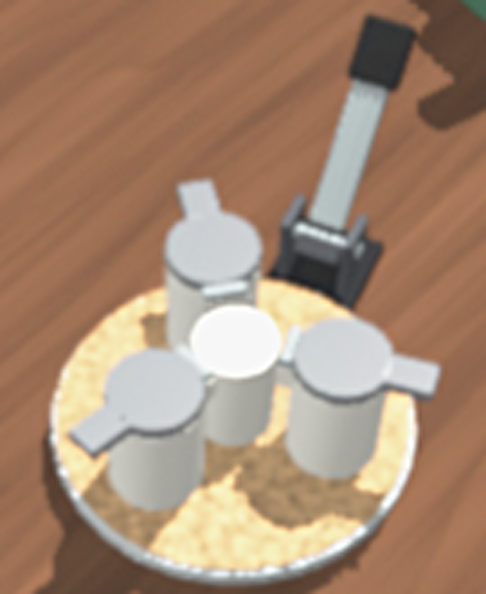

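View pics/st.png

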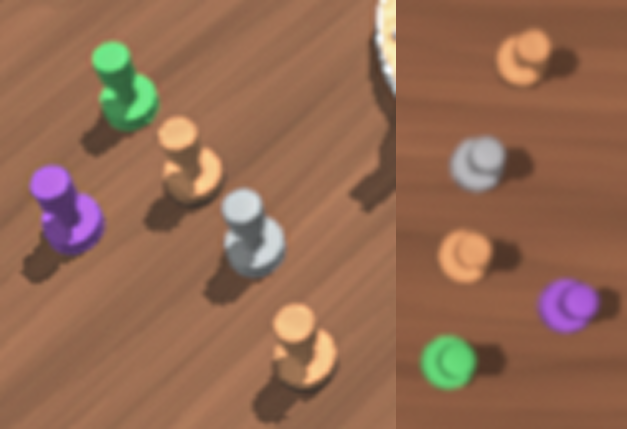

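Crop check: the two orange-wood stamps have knob tops at scene (179,230) with top (348,271), and scene (215,288) with top (366,209). Green, grey and purple are excluded. All three caps are shut, the lever is raised, and its pad is at top (142,243) and scene (331,95).

Run:
```python
from h import *
T=lambda x,y:(125+x/4.7-.4,160+y/4.7-.4); S=lambda x,y:(225+x/3.6-.4,80+y/3.6-.4)
P={"hub":((236,342),(568,281)),"capA":((344,358),(523,155)),"capB":((155,391),(702,296)),"capC":((213,248),(479,384)),"pad":((382,55),(78,388)),
"tabAend":((436,379),(485,50)),"tabCend":((196,186),(405,470))}
np.set_printoptions(precision=1,suppress=True)
for k,(s,t) in P.items(): print(k,*tri(S(*s),T(*t)))
print("tabBend z126",plane("scene",S(87,436),121))
print("stA",*tri((178.6,230),(347.8,270.5)),"stB",*tri((214.5,287.6),(366.3,208.9)))
print("hinge z55",plane("top",T(290,375),55),plane("scene",S(322,235),55))
for n,im in(("scene",cv2.imread("pics/scene0.png")),("top",cv2.imread("pics/top0.png"))):
    # cork mask ellipse
    m,b=blobs(im[:,:,::-1].copy(),[0,0,0],[1,1,1])
    w={"scene":(225,80,135,165),"top":(190,170,120,115)}[n];x,y,ww,hh=w
    hsv=cv2.cvtColor(im[y:y+hh,x:x+ww],cv2.COLOR_BGR2HSV);m=cv2.inRange(hsv,(10,40,170),(30,200,255))
    c=np.vstack(cv2.findContours(m,0,1)[0]);c=cv2.convexHull(c);e=cv2.fitEllipse(c);print(e,plane(n,(e[0][0]+x,e[0][1]+y),33))
```

```text
hub [552.4  48.4 110.9] 0.7439942538039666
capA [616.3  76.2 122.2] 2.977106295898122
capB [546.1 -21.4 123.1] 0.9883683680740255
capC [494.9  90.  122.2] 2.0955392511213295
pad [477.8 290.2 142.8] 0.2106267286544147
tabAend [670.6  99.5 125.7] 2.119700530893553
tabCend [449.  124.6 121.3] 2.088073196034233
tabBend z126 [537.3 -72.5 121. ]
stA [ 445.5 -210.5   64.6] 1.0544084914967777 stB [ 605.6 -252.9   63.6] 3.412201375700821
hinge z55 [503.1 198.8  55. ] [507.5 197.6  55. ]
((64.08270263671875, 100.4307861328125), (154.4705352783203, 178.69967651367188), 70.64542388916016) [524.5  80.   33. ]
((56.834068298339844, 56.049686431884766), (94.89361572265625, 96.77796173095703), 53.704498291015625) [549.6  48.9  33. ]
```

```bash
cat >> h.py <<'E'
np.set_printoptions(precision=1,suppress=True)
def go(p,ydir=None,st=None,tilt=None):
    """tool-frame shift and turn from the measured pose to TCP p, tool down with closing line along ydir (nearest of +-)"""
    st=st or monitor.read_state(); R=Rn.from_quat(st["ee_rot"]).as_matrix()
    s=R.T@(np.array(p,float)-st["position"]); r=np.zeros(3)
    y=R[:,1] if ydir is None else np.array([*ydir,0.])
    y=np.array([y[0],y[1],0]);y/=np.linalg.norm(y)
    if y@R[:,1]<0:y=-y
    z=np.array([0,0,-1.]); G=np.column_stack([np.cross(y,z),y,z]); r=Rn.from_matrix(R.T@G).as_rotvec()
    print("shift",s,"turn",np.round(r,3),"rows>=",max(np.linalg.norm(s)/50,np.linalg.norm(r)/.15).round(1)); return G
def stat():
    s=monitor.read_state(); R=Rn.from_quat(s["ee_rot"]).as_matrix()
    print("t%.1f"%s["clock"],"pos",s["position"],"x",np.round(R[:,0],2),"y",np.round(R[:,1],2),"F",s["contact_force"],"w%.1f g%.1f"%(s["gripper_width"],s["grasp_force"]),"j",np.round(s["joints"],2))
E
python3 - <<'E'
from h import *
T=lambda x,y:(125+x/4.7-.4,160+y/4.7-.4); S=lambda x,y:(225+x/3.6-.4,80+y/3.6-.4)
P={"hub":((236,342),(568,281),114),"capA":((344,358),(523,155),126),"capB":((155,391),(702,296),126),"capC":((213,248),(479,384),126),"pad":((382,55),(78,388),152)}
for k,(s,t,z) in P.items(): print(k,plane("scene",S(*s),z),plane("top",T(*t),z))
for s,t in (((178.6,230),(347.8,270.5)),((214.5,287.6),(366.3,208.9))):print("st",plane("scene",s,70),plane("top",t,70))
R=C["top"];print("cams",-C["top"]["R"].T@C["top"]["t"],-C["scene"]["R"].T@C["scene"]["t"])
stat(); go((478,270,230),(.956,.292))
E
```

```text
hub [554.1  46.9 114. ] [551.6  47.9 114. ]
capA [618.7  75.1 126. ] [614.4  74.7 126. ]
capB [547.8 -22.5 126. ] [545.2 -21.9 126. ]
capC [497.6  88.4 126. ] [493.7  88.8 126. ]
pad [483.5 281.5 152. ] [476.5 287.6 152. ]
st [ 449.  -211.5   70. ] [ 444.7 -210.3   70. ]
st [ 609.1 -252.7   70. ] [ 603.3 -253.3   70. ]
cams [ 319.4  -38.6 1340.5] [ 933.1 -418.7  884.8]
t0.1 pos [ 247.7 -573.3  230.3] x [-0.9 -0.4  0. ] y [-0.4  0.9  0. ] F [-0.5  0.9  0.3] w85.4 g0.0 j [-0.9  0.4  0.  -0.  -1.2 -0.3]
shift [-545.8  682.9    1.6] turn [ 0.   0.  -1.5] rows>= 17.5
```

Run:
```python
from h import *
go((482,280,200)); go((482,280,200),(-.294,.956))
```

```text
shift [-553.4  690.4   31.6] turn [ 0. -0.  0.] rows>= 17.7
shift [-553.4  690.4   31.6] turn [ 0.  -0.   0.1] rows>= 17.7
```

>>> send_rows(series=[[[-27, 34, 0], [0, 0, 0], 0], [[-27, 34, 0], [0, 0, 0], 0], [[-27, 34, 0], [0, 0, 0], 0], [[-27, 34, 0], [0, 0, 0], 0], [[-27, 34, 0], [0, 0, 0], 0], [[-27, 34, 0], [0, 0, 0], 0], [[-27, 34, 0], [0, 0, 0], 0], [[-27, 34, 0], [0, 0, 0], 0]])

```text
clock: 0.9
position: [338.1, -236.7, 231.1]
ee_rot: [-0.202, 0.979, 0.0, -0.0]
contact_force: [0.7, 0.1, -0.2]
gripper_width: -0.1
grasp_force: 0.0
```

>>> send_rows(series=[[[-27, 34, 0], [0, 0, 0], 0], [[-27, 34, 0], [0, 0, 0], 0], [[-27, 34, 0], [0, 0, 0], 0], [[-27, 34, 0], [0, 0, 0], 0], [[-27, 34, 0], [0, 0, 0], 0], [[-27, 34, 0], [0, 0, 0], 0], [[-27, 34, 0], [0, 0, 0], 0], [[-27, 34, 0], [0, 0, 0], 0]])

```text
clock: 1.7
position: [428.5, 98.8, 231.2]
ee_rot: [-0.203, 0.979, 0.0, -0.0]
contact_force: [0.8, -1.0, 1.1]
gripper_width: -0.0
grasp_force: 0.0
```

Run:
```python
from h import *
stat();go((482,280,200)); go((482,280,200),(-.294,.956))
```

```text
t1.7 pos [428.5  98.8 231.2] x [-0.9 -0.4  0. ] y [-0.4  0.9  0. ] F [ 0.8 -1.   1.1] w-0.0 g0.0 j [ 0.6  0.1 -0.4 -0.  -1.1 -1.8]
shift [-121.1  145.    31.2] turn [ 0. -0.  0.] rows>= 3.8
shift [-121.1  145.    31.2] turn [ 0.  -0.   0.1] rows>= 3.8
```

>>> send_rows(series=[[[-30, 36, 8], [0, 0, 0], 0], [[-30, 36, 8], [0, 0, 0], 0], [[-30, 36, 8], [0, 0, 0], 0], [[-31, 37, 7], [0, 0, 0.1], 0], [[0, 0, 0], [0, 0, 0], 0]])

```text
clock: 2.2
position: [483.0, 282.4, 197.7]
ee_rot: [-0.154, 0.988, -0.001, -0.001]
contact_force: [-1.1, -0.8, -0.2]
gripper_width: -0.1
grasp_force: 0.0
```

>>> send_rows(series=[[[0, 0, 25], [0, 0, 0], 0], [[0, 0, 20], [0, 0, 0], 0], [[0, 8, 9], [0, 0, 0], 0], [[0, 9, 9], [0, 0, 0], 0], [[0, 7, 10], [0, 0, 0], 0], [[0, 7, 10], [0, 0, 0], 0], [[0, 5, 10], [0, 0, 0], 0]])

```text
clock: 2.9
position: [471.1, 312.3, 107.0]
ee_rot: [-0.153, 0.988, -0.0, -0.0]
contact_force: [0.6, -2.3, 1.9]
gripper_width: 0.1
grasp_force: 1.0
```

Run:
```python
from h import *
stat()
cv2.imwrite("pics/lev.png",np.hstack([crop(get_image("scene"),270,60,120,150,3.3),crop(get_image("top"),110,180,120,150,3.3)])[:,:,::-1])
```

```text
t2.9 pos [471.1 312.3 107. ] x [-0.9 -0.3  0. ] y [-0.3  0.9 -0. ] F [ 0.6 -2.3  1.9] w0.1 g1.0 j [ 0.9  0.4 -0.3  0.  -0.9 -2.1]
```

View pics/lev.png

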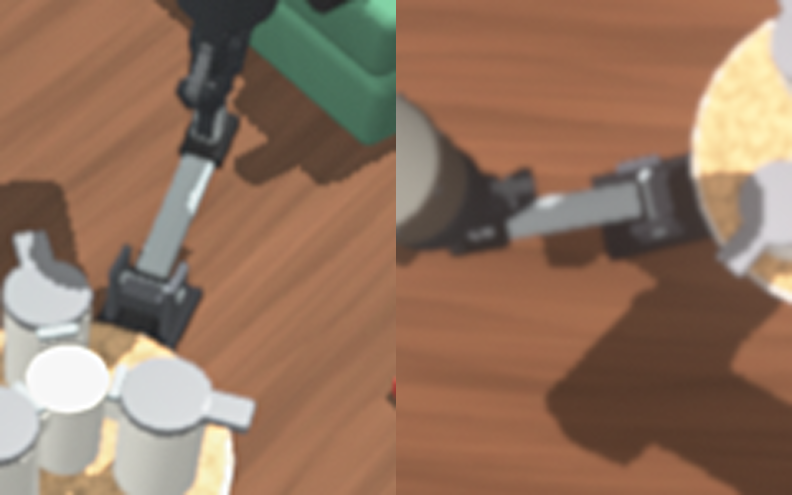

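The picture shows the fingertips on the black pad (crop (210,140)) and the lever partly down. I keep pressing.

>>> send_rows(series=[[[0, 4, 11], [0, 0, 0], 0], [[0, 3, 11], [0, 0, 0], 0], [[0, 2, 11], [0, 0, 0], 0], [[0, 1, 7], [0, 0, 0], 0], [[0, 0, 6], [0, 0, 0], 0], [[0, 0, 3], [0, 0, 0], 0], [[0, 0, 0], [0, 0, 0], 0]])

```text
clock: 3.7
position: [468.0, 322.1, 60.9]
ee_rot: [-0.154, 0.988, -0.0, -0.0]
contact_force: [-7.0, -2.6, 17.2]
gripper_width: 0.1
grasp_force: 8.3
```

>>> send_rows(series=[[[0, 0, -10], [0, 0, 0], 0], [[0, 0, -20], [0, 0, 0], 0], [[0, 0, -40], [0, 0, 0], 0], [[0, 0, -45], [0, 0, 0], 60], [[0, -40, -20], [0, 0, 0], 60], [[0, -40, 0], [0, 0, 0], 60], [[0, -40, 0], [0, 0, 0], 60], [[0, -30, 0], [0, 0, 0], 60]])

```text
clock: 4.5
position: [514.1, 177.0, 193.6]
ee_rot: [-0.153, 0.988, 0.0, 0.0]
contact_force: [0.1, 0.8, 0.8]
gripper_width: 59.9
grasp_force: 0.0
```

Run:
```python
from h import *
stat()
s=get_image("scene");t=get_image("top");cv2.imwrite("pics/scene1.png",s[:,:,::-1]);cv2.imwrite("pics/top1.png",t[:,:,::-1])
cv2.imwrite("pics/lev2.png",np.hstack([crop(s,225,75,130,165,3),crop(t,120,165,185,125,3)[:495] if 0 else cv2.copyMakeBorder(crop(t,170,165,130,125,3),0,120,0,0,0)])[:,:,::-1])
```

```text
t4.5 pos [514.1 177.  193.6] x [-0.9 -0.3 -0. ] y [-0.3  0.9  0. ] F [0.1 0.8 0.8] w59.9 g0.0 j [ 0.6  0.3 -0.2 -0.  -1.  -1.9]
```

View pics/lev2.png

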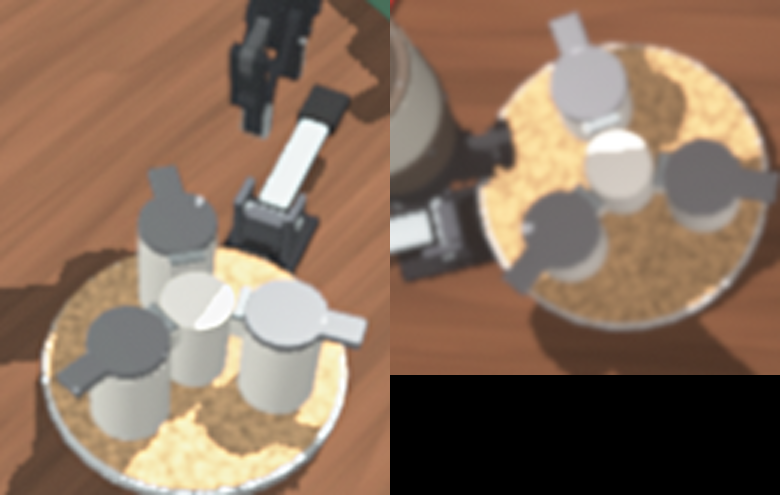

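Run:
```python
from h import *
ax=np.array([553,47.5]);d=np.array([-.294,.956])
for r,z in((248,152),(270,135),(294,62)): print(proj("scene",[*(ax+r*d),z]))
for b in "ABC":
    a=np.radians(dict(A=24.2,C=144.2,B=264.2)[b]);u=np.array([np.cos(a),np.sin(a)]);print(b,"u",np.round(u,3),"tab",ax+119*u,"tub",ax+70*u)
u=np.array([np.cos(a),np.sin(a)])
a=np.radians(144.2);u=np.array([np.cos(a),np.sin(a)])
for b,a in(("A",24.2),("C",144.2),("B",264.2)):
    a=np.radians(a);u=np.array([np.cos(a),np.sin(a)]);print(b);go((*(ax+119*u),170),(-u[1],u[0]))
```

```text
[330.4  93.6]
[332.8  93.4]
[332.9 108.7]
A u [0.9 0.4] tab [661.5  96.3] tub [616.8  76.2]
B u [-0.1 -1. ] tab [541.  -70.9] tub [545.9 -22.1]
C u [-0.8  0.6] tab [456.5 117.1] tub [496.2  88.4]
A
shift [-116.8 -120.    23.3] turn [-0.  -0.  -0.1] rows>= 3.4
C
shift [ 72.7 -38.9  23.3] turn [-0.  -0.   0.9] rows>= 6.2
B
shift [  48.2 -243.5   23.3] turn [-0.  -0.  -1.2] rows>= 7.8
```

>>> send_rows(series=[[[-30, -30, 6], [0, 0, -0.1], 60], [[-31, -27, 6], [0, 0, 0], 60], [[-31, -27, 6], [0, 0, 0], 60], [[-30, -26, 5], [0, 0, 0], 60], [[0, 0, 0], [0, 0, 0], 60]])

```text
clock: 5.1
position: [670.6, 121.2, 167.1]
ee_rot: [-0.201, 0.98, -0.0, -0.001]
contact_force: [-1.7, -0.2, -0.2]
gripper_width: 60.1
grasp_force: 0.0
```

Run:
```python
from h import *
stat();go((661.5,96.3,102),(-.41,.912))
```

```text
t5.1 pos [670.6 121.2 167.1] x [-0.9 -0.4  0. ] y [-0.4  0.9 -0. ] F [-1.7 -0.2 -0.2] w60.1 g0.0 j [ 0.4  0.5  0.1  0.  -1.1 -1.6]
shift [ 18.1 -19.3  65.2] turn [-0. -0. -0.] rows>= 1.4
```

>>> send_rows(series=[[[18, -19, 0], [0, 0, 0], 60], [[0, 0, 0], [0, 0, 0], 60], [[0, 0, 22], [0, 0, 0], 60], [[0, 0, 22], [0, 0, 0], 60], [[0, 0, 21], [0, 0, 0], 60], [[0, 0, 0], [0, 0, 0], 60]])

```text
clock: 5.7
position: [656.2, 98.4, 102.1]
ee_rot: [-0.203, 0.979, -0.0, -0.003]
contact_force: [-0.3, 0.2, 0.5]
gripper_width: 60.0
grasp_force: 0.0
```

>>> send_rows(series=[[[0, 0, 0], [0, 0, 0], 10], [[0, 0, 0], [0, 0, 0], 10], [[0, 0, 0], [0, 0, 0], 10], [[0, 0, 0], [0, 0, 0], 10], [[0, 0, 0], [0, 0, 0], 10]])

```text
clock: 6.2
position: [660.2, 97.5, 107.6]
ee_rot: [-0.203, 0.979, -0.001, 0.002]
contact_force: [2.1, -4.9, 5.8]
gripper_width: 22.6
grasp_force: 59.5
```

>>> send_rows(series=[[[1, 0, -10], [0, 0, 0], 10], [[2, 0, -11], [0, 0, 0], 10], [[3, 0, -10], [0, 0, 0], 10], [[5, 0, -10], [0, 0, 0], 10], [[6, 0, -9], [0, 0, 0], 10], [[6, 0, -8], [0, 0, 0], 10], [[0, 0, 0], [0, 0, 0], 10]])

```text
clock: 6.9
position: [636.8, 87.0, 161.8]
ee_rot: [-0.202, 0.979, -0.001, -0.001]
contact_force: [3.7, -7.0, -6.6]
gripper_width: 22.6
grasp_force: 62.7
```

>>> send_rows(series=[[[0, 0, 0], [0, 0, 0], 85], [[0, 0, 0], [0, 0, 0], 85], [[0, 0, 0], [0, 0, 0], 85], [[-15, 0, -10], [0, 0, 0], 85], [[-20, 0, -20], [0, 0, 0], 85], [[-20, 0, -40], [0, 0, 0], 85], [[0, 0, -40], [0, 0, 0], 60]])

```text
clock: 7.6
position: [689.0, 112.0, 273.0]
ee_rot: [-0.203, 0.979, 0.0, -0.001]
contact_force: [0.2, 0.0, -0.6]
gripper_width: 72.4
grasp_force: 0.0
```

Run:
```python
from h import *
stat()
s=get_image("scene");t=get_image("top")
cv2.imwrite("pics/v2.png",np.hstack([crop(s,140,110,220,210,1.9),crop(t,180,145,210,210,1.9)])[:,:,::-1])
```

```text
t7.6 pos [689. 112. 273.] x [-0.9 -0.4  0. ] y [-0.4  0.9  0. ] F [ 0.2  0.  -0.6] w72.4 g0.0 j [ 0.4  0.5  0.3 -0.  -1.4 -1.6]
```

View pics/v2.png

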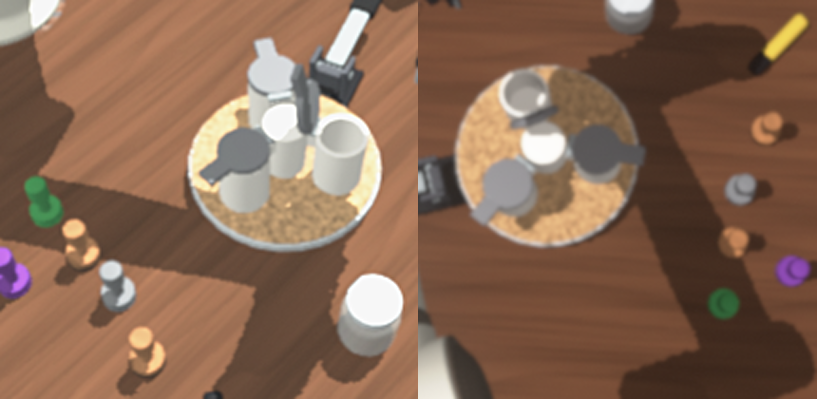

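Run:
```python
from h import *
print(plane("top",(235.4,194.6),116),plane("scene",(320.6,181.7),116))
go((606,-253,150),(-.41,.912))
```

```text
[611.7  76.5 116. ] [620.   76.4 116. ]
shift [ 224.9 -300.6  128.6] turn [-0.  0. -0.] rows>= 7.9
```

>>> send_rows(series=[[[28, -38, 5], [0, 0, 0], 60], [[28, -38, 5], [0, 0, 0], 60], [[28, -38, 10], [0, 0, 0], 60], [[28, -38, 10], [0, 0, 0], 60], [[28, -37, 20], [0, 0, 0], 60], [[28, -37, 20], [0, 0, 0], 60], [[28, -37, 20], [0, 0, 0], 60], [[28, -37, 25], [0, 0, 0], 60]])

```text
clock: 8.5
position: [602.2, -251.1, 160.4]
ee_rot: [-0.203, 0.979, -0.0, 0.001]
contact_force: [1.0, 1.6, -0.3]
gripper_width: 60.0
grasp_force: 0.0
```

Run:
```python
from h import *
stat();go((606,-253,51))
```

```text
t8.5 pos [ 602.2 -251.1  160.4] x [-0.9 -0.4 -0. ] y [-0.4  0.9 -0. ] F [ 1.   1.6 -0.3] w60.0 g0.0 j [-0.1  0.5 -0.  -0.  -1.1 -1. ]
shift [ -2.5  -3.1 109.4] turn [-0.  0.  0.] rows>= 2.2
```

>>> send_rows(series=[[[-2, -3, 30], [0, 0, 0], 60], [[0, 0, 30], [0, 0, 0], 60], [[0, 0, 25], [0, 0, 0], 60], [[0, 0, 25], [0, 0, 0], 60], [[0, 0, 0], [0, 0, 0], 60]])

```text
clock: 9.0
position: [602.6, -250.7, 46.3]
ee_rot: [-0.202, 0.979, 0.002, -0.003]
contact_force: [-0.5, 0.1, -0.9]
gripper_width: 60.0
grasp_force: 0.0
```

>>> send_rows(series=[[[0, 0, 0], [0, 0, 0], 10], [[0, 0, 0], [0, 0, 0], 10], [[0, 0, 0], [0, 0, 0], 10], [[0, 0, 0], [0, 0, 0], 10], [[0, 0, 0], [0, 0, 0], 10]])

```text
clock: 9.5
position: [606.8, -252.1, 52.5]
ee_rot: [-0.203, 0.979, -0.001, 0.002]
contact_force: [0.0, 1.3, 5.6]
gripper_width: 23.5
grasp_force: 59.2
```

Run:
```python
from h import *
stat()
s=get_image("scene");t=get_image("top")
cv2.imwrite("pics/g1.png",np.hstack([crop(s,150,220,130,110,3),crop(t,320,150,130,110,3)])[:,:,::-1])
```

```text
t9.5 pos [ 606.8 -252.1   52.5] x [-0.9 -0.4 -0. ] y [-0.4  0.9 -0. ] F [0.  1.3 5.6] w23.5 g59.2 j [-0.1  0.6 -0.1  0.  -0.8 -1. ]
```

View pics/g1.png

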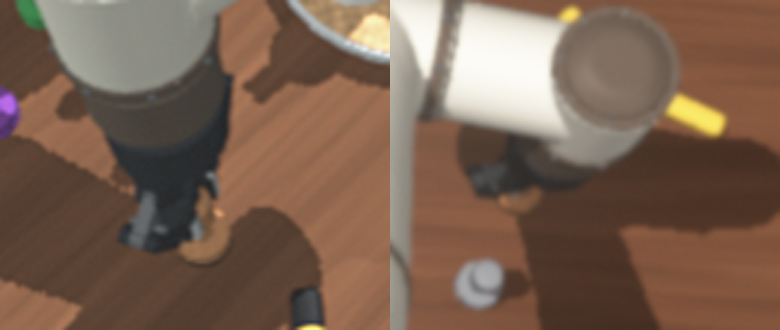

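>>> send_rows(series=[[[0, 0, -10], [0, 0, 0], 10], [[0, 0, -20], [0, 0, 0], 10], [[0, 0, -40], [0, 0, 0], 10], [[0, 0, -50], [0, 0, 0], 10], [[0, 0, -50], [0, 0, 0], 10], [[0, 0, -40], [0, 0, 0], 10], [[0, 0, 0], [0, 0, 0], 10]])

```text
clock: 10.3
position: [607.7, -252.9, 268.7]
ee_rot: [-0.203, 0.979, -0.003, 0.006]
contact_force: [0.1, -0.4, -0.9]
gripper_width: 23.7
grasp_force: 59.0
```

Run:
```python
from h import *
stat()
s=get_image("scene");t=get_image("top")
p=proj("scene",monitor.read_state()["position"]);q=proj("top",monitor.read_state()["position"]);print(p,q)
f=lambda im,p:crop(im,int(p[0])-50,int(p[1])-50,100,100,3.5)
cv2.imwrite("pics/g2.png",np.hstack([f(s,p),f(t,q)])[:,:,::-1])
go((700,112,262));go((616.5,76,255))
```

```text
t10.3 pos [ 607.7 -252.9  268.7] x [-0.9 -0.4 -0. ] y [-0.4  0.9 -0. ] F [ 0.1 -0.4 -0.9] w23.7 g59.0 j [-0.1  0.4  0.1  0.  -1.3 -1. ]
[199.1 241.2] [380.6 189.7]
shift [-231.2  296.1   -0.1] turn [-0.  0.  0.] rows>= 7.5
shift [-140.3  296.2    6.7] turn [-0.  0.  0.] rows>= 6.6
```

View pics/g2.png

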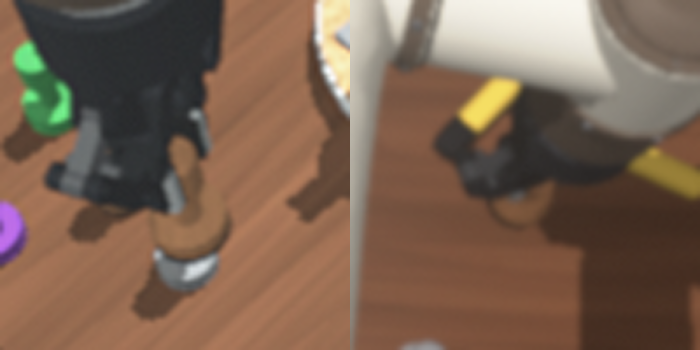

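Run:
```python
from h import *
print(plane("scene",(149+190/3.5,191+225/3.5),227),plane("top",(330+169/3.5,139+203/3.5),227),proj("scene",(607.7,-252.9,227)),proj("top",(607.7,-252.9,227)))
```

```text
[ 613.2 -256.3  227. ] [ 596.9 -253.3  227. ] [202.6 252.1] [378.1 192.3]
```

>>> send_rows(series=[[[-18, 36, 0], [0, 0, 0], 10], [[-18, 37, 0], [0, 0, 0], 10], [[-18, 37, 0], [0, 0, 0], 10], [[-18, 37, 0], [0, 0, 0], 10], [[-18, 37, 0], [0, 0, 0], 10], [[-18, 37, 0], [0, 0, 0], 10], [[-18, 37, 0], [0, 0, 0], 10], [[-17, 38, 0], [0, 0, 0], 10]])

```text
clock: 11.2
position: [617.9, 78.0, 257.8]
ee_rot: [-0.202, 0.979, -0.0, -0.002]
contact_force: [-0.4, -0.4, -1.2]
gripper_width: 23.8
grasp_force: 59.1
```

>>> send_rows(series=[[[0, 0, 0], [0, 0, 0], 10], [[0, 0, 0], [0, 0, 0], 10]])

```text
clock: 11.4
position: [618.1, 77.3, 258.1]
ee_rot: [-0.203, 0.979, -0.0, -0.002]
contact_force: [-0.7, -0.3, -0.6]
gripper_width: 23.9
grasp_force: 59.2
```

Run:
```python
from h import *
stat();go((619,77,119),(-.41,.912))
```

```text
t11.4 pos [618.1  77.3 258.1] x [-0.9 -0.4  0. ] y [-0.4  0.9  0. ] F [-0.7 -0.3 -0.6] w23.9 g59.2 j [ 0.4  0.4  0.1 -0.  -1.3 -1.5]
shift [ -1.3  -0.8 139. ] turn [ 0. -0. -0.] rows>= 2.8
```

>>> send_rows(series=[[[-1, -1, 30], [0, 0, 0], 10], [[0, 0, 30], [0, 0, 0], 10], [[0, 0, 25], [0, 0, 0], 10], [[0, 0, 20], [0, 0, 0], 10], [[0, 0, 20], [0, 0, 0], 10], [[0, 0, 12], [0, 0, 0], 10], [[0, 0, 0], [0, 0, 0], 10], [[0, 0, 0], [0, 0, 0], 10]])

```text
clock: 12.2
position: [620.8, 75.4, 123.5]
ee_rot: [-0.202, 0.979, -0.0, 0.0]
contact_force: [0.2, 0.8, -1.2]
gripper_width: 23.9
grasp_force: 59.2
```

>>> send_rows(series=[[[0, 0, 3], [0, 0, 0], 10], [[0, 0, 0], [0, 0, 0], 60], [[0, 0, 0], [0, 0, 0], 60], [[0, 0, 0], [0, 0, 0], 60], [[0, 0, -20], [0, 0, 0], 60], [[0, 0, -40], [0, 0, 0], 60], [[0, 0, -50], [0, 0, 0], 60], [[-30, 0, -30], [0, 0, 0], 60]])

```text
clock: 13.0
position: [647.7, 87.2, 266.5]
ee_rot: [-0.202, 0.979, -0.0, 0.003]
contact_force: [2.0, 0.6, 0.8]
gripper_width: 60.0
grasp_force: 0.0
```

>>> send_rows(series=[[[-40, 0, 0], [0, 0, 0], 0], [[-40, 0, 0], [0, 0, 0], 0], [[0, 0, 0], [0, 0, 0], 0]])

```text
clock: 13.3
position: [724.2, 121.5, 256.5]
ee_rot: [-0.203, 0.979, 0.0, -0.001]
contact_force: [-1.0, 0.4, -2.3]
gripper_width: 16.8
grasp_force: 0.0
```

Run:
```python
from h import *
stat()
s=get_image("scene");t=get_image("top")
cv2.imwrite("pics/p1.png",np.hstack([crop(s,150,130,200,190,2),crop(t,190,145,200,190,2)])[:,:,::-1])
```

```text
t13.3 pos [724.2 121.5 256.5] x [-0.9 -0.4  0. ] y [-0.4  0.9  0. ] F [-1.   0.4 -2.3] w16.8 g0.0 j [ 0.4  0.6  0.4 -0.  -1.4 -1.6]
```

View pics/p1.png

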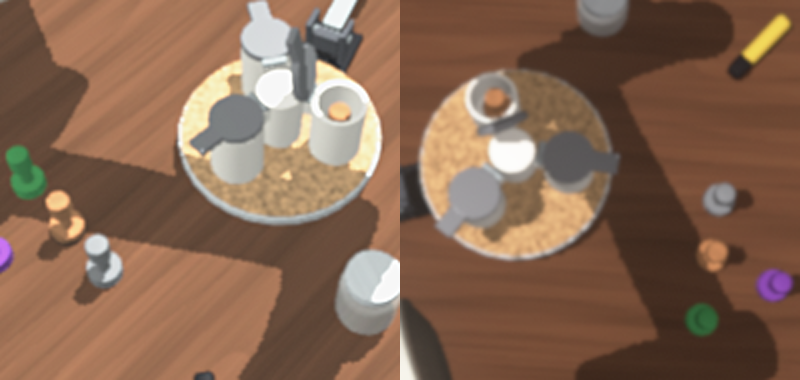

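Run:
```python
from h import *
u=np.array([.912,.41]);ax=np.array([553,47.5])
go((*(ax-15*u),250),(-.41,.912))
H=36;
prev=np.array([-15,185.])
for th in(1.8,1.6,1.4,1.2,1.0,.8,.6,.4,.2,0,-.03):
    L=70+10*(th<1);p=np.array([H+L*np.cos(th)-6*np.sin(th)-11,120+L*np.sin(th)+6*np.cos(th)]);print(th,p,p-prev);prev=p
```

```text
shift [198.4   0.1   9. ] turn [ 0. -0. -0.] rows>= 4.0
1.8 [  3.3 186.8] [18.3  1.8]
1.6 [ 17.  189.8] [13.7  3. ]
1.4 [ 31. 190.] [14.   0.2]
1.2 [ 44.8 187.4] [13.8 -2.6]
1.0 [ 57.8 182.1] [13.  -5.3]
0.8 [ 76.4 181.6] [18.7 -0.6]
0.6 [ 87.6 170.1] [ 11.2 -11.4]
0.4 [ 96.3 156.7] [  8.7 -13.4]
0.2 [102.2 141.8] [  5.9 -14.9]
0 [105. 126.] [  2.8 -15.8]
-0.03 [105.1 123.6] [ 0.1 -2.4]
```

>>> send_rows(series=[[[40, 0, 0], [0, 0, 0], 0], [[40, 0, 0], [0, 0, 0], 0], [[40, 0, 0], [0, 0, 0], 0], [[40, 0, 0], [0, 0, 0], 0], [[38, 0, 0], [0, 0, 0], 0], [[0, 0, 0], [0, 0, 0], 0]])

```text
clock: 14.0
position: [534.6, 38.9, 262.1]
ee_rot: [-0.202, 0.979, 0.0, 0.0]
contact_force: [1.0, 0.6, 0.7]
gripper_width: 0.3
grasp_force: 0.0
```

>>> send_rows(series=[[[0, 0, 30], [0, 0, 0], 0], [[0, 0, 25], [0, 0, 0], 0], [[0, 0, 15], [0, 0, 0], 0], [[0, 0, 0], [0, 0, 0], 0]])

```text
clock: 14.4
position: [538.1, 40.6, 188.8]
ee_rot: [-0.202, 0.979, -0.0, -0.002]
contact_force: [-0.7, -0.0, -0.2]
gripper_width: -0.0
grasp_force: 0.0
```

>>> send_rows(series=[[[-10, 0, 0], [0, 0, 0], 0], [[-12, 0, 0], [0, 0, 0], 0], [[-12, 0, 0], [0, 0, 0], 0], [[-12, 0, 0], [0, 0, 0], 0], [[-12, 0, 1], [0, 0, 0], 0], [[-12, 0, 4], [0, 0, 0], 0]])

```text
clock: 15.0
position: [603.1, 68.7, 186.8]
ee_rot: [-0.202, 0.979, -0.0, -0.002]
contact_force: [-6.8, -0.4, 0.9]
gripper_width: 0.1
grasp_force: 3.1
```

>>> send_rows(series=[[[-12, 0, 4], [0, 0, 0], 0], [[-10, 0, 5], [0, 0, 0], 0], [[-8, 0, 8], [0, 0, 0], 0], [[-8, 0, 10], [0, 0, 0], 0], [[-6, 0, 12], [0, 0, 0], 0], [[-5, 0, 12], [0, 0, 0], 0], [[0, 0, 0], [0, 0, 0], 0]])

```text
clock: 15.7
position: [648.9, 88.7, 131.5]
ee_rot: [-0.202, 0.979, 0.0, -0.001]
contact_force: [-0.3, -0.1, -0.1]
gripper_width: -0.0
grasp_force: 0.0
```

>>> send_rows(series=[[[0, 0, 4], [0, 0, 0], 0], [[0, 0, 3], [0, 0, 0], 0], [[0, 0, 2], [0, 0, 0], 0], [[0, 0, 2], [0, 0, 0], 0], [[0, 0, 0], [0, 0, 0], 0]])

```text
clock: 16.2
position: [649.4, 88.5, 126.9]
ee_rot: [-0.203, 0.979, -0.0, 0.001]
contact_force: [-4.3, 1.1, 11.0]
gripper_width: 0.1
grasp_force: 5.5
```

>>> send_rows(series=[[[0, 0, 3], [0, 0, 0], 0], [[0, 0, 3], [0, 0, 0], 0], [[0, 0, 0], [0, 0, 0], 0], [[0, 0, -15], [0, 0, 0], 0], [[0, 0, -40], [0, 0, 0], 0], [[0, 0, -30], [0, 0, 0], 60], [[0, 0, 0], [0, 0, -0.14], 60]])

```text
clock: 16.9
position: [651.8, 88.9, 209.0]
ee_rot: [-0.273, 0.962, -0.0, 0.006]
contact_force: [0.0, 0.2, 0.8]
gripper_width: 28.0
grasp_force: 0.0
```

Run:
```python
from h import *
stat();a=np.radians(264.2);u=np.array([np.cos(a),np.sin(a)]);ax=np.array([553,47.5])
go((*(ax+119*u),190),(-u[1],u[0]));go((*(ax+119*u),190))
s=get_image("scene");t=get_image("top")
cv2.imwrite("pics/c1.png",np.hstack([crop(s,150,130,200,190,2),crop(t,190,145,200,190,2)])[:,:,::-1])
```

```text
t16.9 pos [651.8  88.9 209. ] x [-0.8 -0.5 -0. ] y [-0.5  0.8 -0. ] F [0.  0.2 0.8] w28.0 g0.0 j [ 0.4  0.5  0.1  0.  -1.2 -1.4]
shift [178.4 -77.8  17.2] turn [-0.   0.  -0.9] rows>= 6.1
shift [178.4 -77.8  17.2] turn [-0.  0.  0.] rows>= 3.9
```

View pics/c1.png

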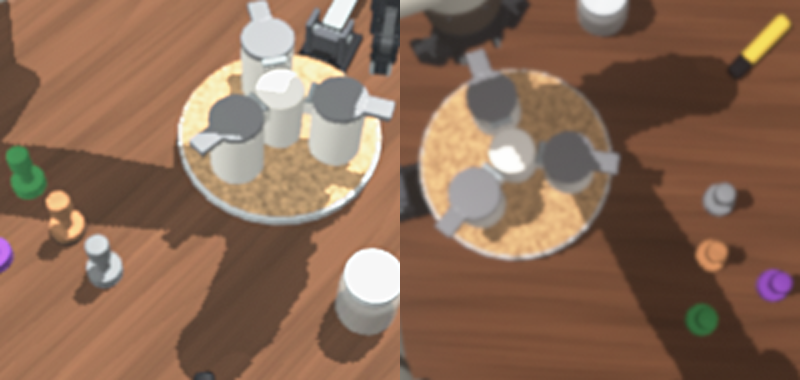

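Cap A is shut over its stamp (crop (340,100) scene, (490,100) top). The other orange stamp has not moved (scene (179,230)). Next is tub B.

>>> send_rows(series=[[[36, -16, 0], [0, 0, 0], 60], [[36, -16, 0], [0, 0, 0], 60], [[36, -16, 0], [0, 0, 0], 60], [[36, -15, 0], [0, 0, 0], 60], [[34, -15, 0], [0, 0, 0], 60], [[0, 0, 0], [0, 0, 0], 60], [[0, 0, 0], [0, 0, -0.14], 60], [[0, 0, 0], [0, 0, -0.14], 60]])

```text
clock: 17.8
position: [537.2, -71.1, 201.6]
ee_rot: [-0.403, 0.915, 0.0, -0.0]
contact_force: [-0.1, 0.5, -0.5]
gripper_width: 60.2
grasp_force: 0.0
```

>>> send_rows(series=[[[0, 0, 0], [0, 0, -0.14], 60], [[0, 0, 0], [0, 0, -0.14], 60], [[0, 0, 0], [0, 0, -0.14], 60], [[0, 0, 0], [0, 0, -0.14], 60], [[0, 0, 0], [0, 0, 0], 60]])

```text
clock: 18.3
position: [537.5, -70.6, 201.5]
ee_rot: [-0.639, 0.769, 0.0, -0.0]
contact_force: [0.4, 0.4, 0.5]
gripper_width: 60.1
grasp_force: 0.0
```

Run:
```python
from h import *
stat();a=np.radians(264.2);u=np.array([np.cos(a),np.sin(a)]);ax=np.array([553,47.5])
go((*(ax+119*u),102),(-u[1],u[0]))
```

```text
t18.3 pos [537.5 -70.6 201.5] x [-0.2 -1.   0. ] y [-1.   0.2  0. ] F [0.4 0.4 0.5] w60.1 g0.0 j [ 0.2  0.3 -0.2 -0.  -1.1 -0.3]
shift [-0.4 -3.6 99.5] turn [ 0.  -0.  -0.1] rows>= 2.0
```

>>> send_rows(series=[[[0, -4, 0], [0, 0, -0.09], 60], [[0, 0, 35], [0, 0, 0], 60], [[0, 0, 33], [0, 0, 0], 60], [[0, 0, 30], [0, 0, 0], 60], [[0, 0, 0], [0, 0, 0], 60]])

```text
clock: 18.8
position: [538.2, -71.7, 99.9]
ee_rot: [-0.672, 0.741, 0.003, -0.004]
contact_force: [-0.1, 1.2, 0.1]
gripper_width: 60.0
grasp_force: 0.0
```

Run:
```python
from h import *
stat();a=np.radians(264.2);u=np.array([np.cos(a),np.sin(a)]);ax=np.array([553,47.5])
go((*(ax+119*u),102),(-u[1],u[0]))
```

```text
t18.8 pos [538.2 -71.7  99.9] x [-0.1 -1.   0. ] y [-1.   0.1  0. ] F [-0.1  1.2  0.1] w60.0 g0.0 j [ 0.2  0.4 -0.4 -0.  -0.8 -0.3]
shift [-1.1 -2.6 -2.2] turn [ 0. -0.  0.] rows>= 0.1
```

>>> send_rows(series=[[[0, -2, 0], [0, 0, 0], 10], [[0, 0, 0], [0, 0, 0], 10], [[0, 0, 0], [0, 0, 0], 10], [[0, 0, 0], [0, 0, 0], 10], [[0, 0, 0], [0, 0, 0], 10]])

```text
clock: 19.3
position: [542.0, -71.7, 106.0]
ee_rot: [-0.673, 0.74, 0.001, -0.001]
contact_force: [-4.8, 2.3, 5.4]
gripper_width: 22.4
grasp_force: 58.9
```

>>> send_rows(series=[[[-1, 0, -10], [0, 0, 0], 10], [[-2, 0, -11], [0, 0, 0], 10], [[-3, 0, -10], [0, 0, 0], 10], [[-5, 0, -10], [0, 0, 0], 10], [[-6, 0, -9], [0, 0, 0], 10], [[-6, 0, -8], [0, 0, 0], 10], [[0, 0, 0], [0, 0, 0], 10]])

```text
clock: 20.0
position: [544.2, -47.5, 162.6]
ee_rot: [-0.674, 0.739, 0.001, -0.001]
contact_force: [-5.6, 3.6, -8.2]
gripper_width: 22.3
grasp_force: 60.0
```

>>> send_rows(series=[[[0, 0, 0], [0, 0, 0], 85], [[0, 0, 0], [0, 0, 0], 85], [[0, 0, 0], [0, 0, 0], 85], [[15, 0, -10], [0, 0, 0], 85], [[20, 0, -20], [0, 0, 0], 85], [[20, 0, -40], [0, 0, 0], 85], [[0, 0, 0], [0, 0, 0], 60]])

```text
clock: 20.7
position: [544.2, -106.7, 239.6]
ee_rot: [-0.673, 0.74, -0.006, 0.005]
contact_force: [0.0, -0.2, 1.0]
gripper_width: 72.7
grasp_force: 0.0
```

Run:
```python
from h import *
stat()
s=get_image("scene");t=get_image("top")
cv2.imwrite("pics/o2.png",np.hstack([crop(s,130,130,200,190,2),crop(t,190,145,200,190,2)])[:,:,::-1])
go((447,-211,150))
```

```text
t20.7 pos [ 544.2 -106.7  239.6] x [-0.1 -1.   0. ] y [-1.   0.1 -0. ] F [ 0.  -0.2  1. ] w72.7 g0.0 j [ 0.1  0.2 -0.2  0.  -1.1 -0.2]
shift [114.6  84.5  84. ] turn [-0.  0.  0.] rows>= 3.3
```

View pics/o2.png

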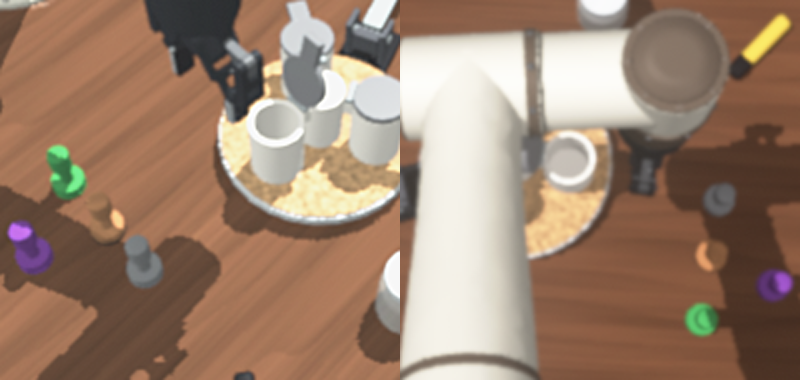

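>>> send_rows(series=[[[29, 21, 10], [0, 0, 0], 60], [[29, 21, 15], [0, 0, 0], 60], [[29, 21, 20], [0, 0, 0], 60], [[28, 21, 20], [0, 0, 0], 60], [[0, 0, 20], [0, 0, 0], 60], [[0, 0, 0], [0, 0, 0], 60]])

```text
clock: 21.4
position: [443.5, -210.6, 144.6]
ee_rot: [-0.673, 0.74, 0.003, -0.002]
contact_force: [-0.1, 0.9, -0.0]
gripper_width: 59.9
grasp_force: 0.0
```

Run:
```python
from h import *
stat();go((447,-211,47))
t=get_image("top");m,b=blobs(t,[6,90,60],[18,230,255]);print([x for x in b if 325<x[0][0]<375 and 255<x[0][1]<290])
s=get_image("scene");m,b=blobs(s,[6,90,60],[18,230,255]);print([x for x in b if 160<x[0][0]<200 and 220<x[0][1]<255])
```

```text
t21.4 pos [ 443.5 -210.6  144.6] x [-0.1 -1.  -0. ] y [-1.   0.1  0. ] F [-0.1  0.9 -0. ] w59.9 g0.0 j [-0.1  0.2 -0.4 -0.  -0.9  0. ]
shift [ 0.1 -4.2 97.5] turn [ 0.  0. -0.] rows>= 2.0
[]
[]
```

>>> send_rows(series=[[[0, -3, 30], [0, 0, 0], 60], [[0, 0, 30], [0, 0, 0], 60], [[0, 0, 20], [0, 0, 0], 60], [[0, 0, 16], [0, 0, 0], 60], [[0, 0, 0], [0, 0, 0], 60]])

```text
clock: 22.0
position: [449.3, -210.1, 50.3]
ee_rot: [-0.674, 0.739, 0.001, -0.001]
contact_force: [-0.3, 0.3, 0.5]
gripper_width: 59.9
grasp_force: 0.0
```

>>> send_rows(series=[[[0, 0, 0], [0, 0, 0], 10], [[0, 0, 0], [0, 0, 0], 10], [[0, 0, 0], [0, 0, 0], 10], [[0, 0, 0], [0, 0, 0], 10], [[0, 0, 0], [0, 0, 0], 10]])

```text
clock: 22.5
position: [450.2, -210.9, 52.7]
ee_rot: [-0.674, 0.739, -0.001, 0.001]
contact_force: [-1.4, 2.3, 6.0]
gripper_width: 23.7
grasp_force: 58.5
```

Gripped at 23.7 mm, the same as the first stamp. I lift it.

>>> send_rows(series=[[[0, 0, -10], [0, 0, 0], 10], [[0, 0, -20], [0, 0, 0], 10], [[0, 0, -40], [0, 0, 0], 10], [[0, 0, -50], [0, 0, 0], 10], [[0, 0, -50], [0, 0, 0], 10], [[0, 0, -40], [0, 0, 0], 10], [[0, 0, 0], [0, 0, 0], 10]])

```text
clock: 23.2
position: [452.2, -211.7, 268.6]
ee_rot: [-0.674, 0.739, -0.006, 0.004]
contact_force: [0.9, 0.2, -0.7]
gripper_width: 23.9
grasp_force: 58.9
```

Run:
```python
from h import *
stat();a=np.radians(264.2);u=np.array([np.cos(a),np.sin(a)]);ax=np.array([553,47.5])
go((*(ax+73*u),262),(-u[1],u[0]))
p=monitor.read_state()["position"]; print(proj("top",p-[0,0,42]),proj("scene",p-[0,0,42]))
for n in("top","scene"):
    im=get_image(n);m,b=blobs(im,[5,90,50],[18,230,255]);q=proj(n,p-[0,0,42]);print(n,[x for x in b if np.hypot(*(x[0]-q))<25])
```

```text
t23.2 pos [ 452.2 -211.7  268.6] x [-0.1 -1.   0. ] y [-1.   0.1 -0. ] F [ 0.9  0.2 -0.7] w23.9 g58.9 j [-0.1  0.1 -0.2  0.  -1.2  0. ]
shift [-194.4  -75.7    7.2] turn [-0. -0.  0.] rows>= 4.2
[358.4 260.5] [163.4 189.9]
top []
scene []
```

>>> send_rows(series=[[[-38, -15, 0], [0, 0, 0], 10], [[-39, -15, 0], [0, 0, 0], 10], [[-39, -15, 0], [0, 0, 0], 10], [[-39, -15, 0], [0, 0, 0], 10], [[-39, -16, 0], [0, 0, 0], 10], [[0, 0, 0], [0, 0, 0], 10], [[0, 0, 0], [0, 0, 0], 10]])

```text
clock: 24.0
position: [542.1, -23.8, 259.0]
ee_rot: [-0.674, 0.739, 0.001, -0.002]
contact_force: [-0.4, -0.8, -0.7]
gripper_width: 23.5
grasp_force: 58.9
```

Run:
```python
from h import *
stat();a=np.radians(264.2);u=np.array([np.cos(a),np.sin(a)]);ax=np.array([553,47.5])
go((*(ax+73*u),121),(-u[1],u[0]))
```

```text
t24.0 pos [542.1 -23.8 259. ] x [-0.1 -1.   0. ] y [-1.   0.1  0. ] F [-0.4 -0.8 -0.7] w23.5 g58.9 j [ 0.2  0.2 -0.1 -0.  -1.2 -0.3]
shift [  0.8  -4.3 137.9] turn [ 0. -0.  0.] rows>= 2.8
```

>>> send_rows(series=[[[1, -4, 20], [0, 0, 0], 10], [[0, 0, 30], [0, 0, 0], 10], [[0, 0, 25], [0, 0, 0], 10], [[0, 0, 20], [0, 0, 0], 10], [[0, 0, 20], [0, 0, 0], 10], [[0, 0, 15], [0, 0, 0], 10], [[0, 0, 6], [0, 0, 0], 10], [[0, 0, 0], [0, 0, 0], 10]])

```text
clock: 24.8
position: [547.3, -26.8, 124.8]
ee_rot: [-0.673, 0.74, -0.0, 0.001]
contact_force: [1.9, 1.0, -0.2]
gripper_width: 23.7
grasp_force: 64.8
```

>>> send_rows(series=[[[-1, 1, 3], [0, 0, 0], 10], [[0, 0, 0], [0, 0, 60], 60]])

```text
clock: 25.0
position: [544.5, -25.7, 121.6]
ee_rot: [-0.614, 0.789, 0.001, -0.001]
contact_force: [0.2, 0.1, -1.3]
gripper_width: 36.9
grasp_force: 0.0
```

That row had a typo in its turn. It was capped at 0.15 rad, so no harm was done, and the stamp is released. I lift and turn back.

>>> send_rows(series=[[[0, 0, 0], [0, 0, 0], 60], [[0, 0, 0], [0, 0, 0], 60], [[0, 0, -20], [0, 0, 0], 60], [[0, 0, -40], [0, 0, 0], 60], [[0, 0, -50], [0, 0, 0], 60], [[30, 0, -30], [0, 0, -0.14], 60], [[40, 0, 0], [0, 0, 0], 0], [[40, 0, 0], [0, 0, 0], 0]])

```text
clock: 25.8
position: [530.2, -134.4, 263.8]
ee_rot: [-0.671, 0.741, -0.001, 0.001]
contact_force: [0.2, -0.7, 0.1]
gripper_width: 31.8
grasp_force: 0.0
```

Run:
```python
from h import *
stat();a=np.radians(264.2);u=np.array([np.cos(a),np.sin(a)]);ax=np.array([553,47.5])
for n in("top","scene"):
    im=get_image(n);cv2.imwrite(f"pics/{n}9.png",im[:,:,::-1]);m,b=blobs(im,[5,90,50],[17,230,255]);q=proj(n,[*(ax+70*u),100]);print(n,q,[x for x in b if np.hypot(*(x[0]-q))<25])
    for h in(70,60):print(proj(n,[*(ax+70*u),36+h]))
go((*(ax-15*u),255),(-u[1],u[0]))
```

```text
t25.8 pos [ 530.2 -134.4  263.8] x [-0.1 -1.  -0. ] y [-1.   0.1 -0. ] F [ 0.2 -0.7  0.1] w31.8 g0.0 j [ 0.1  0.2 -0.1 -0.  -1.2 -0.1]
top [274.1 224.2] [(array([292.4, 231.1]), [0, 43, 560, 377, 160428]), (array([286.8, 231.8]), [273, 212, 21, 38, 236]), (array([275.1, 227.3]), [269, 222, 13, 11, 106])]
[274.1 223.8]
[274.1 224.5]
scene [267.4 194.4] [(array([266.5, 172.7]), [263, 167, 9, 12, 71]), (array([265.4, 194.2]), [261, 190, 10, 9, 56])]
[267.3 192.9]
[267.4 195.4]
shift [-200.9   -4.3    7.2] turn [ 0. -0. -0.] rows>= 4.0
```

The orange knob sits in tub B at top (275,227) and scene (265,194), where a stamp on the tub floor should appear. Now I close cap B.

>>> send_rows(series=[[[-40, -4, 0], [0, 0, 0], 0], [[-40, 0, 0], [0, 0, 0], 0], [[-40, 0, 0], [0, 0, 0], 0], [[-40, 0, 0], [0, 0, 0], 0], [[-41, 0, 0], [0, 0, 0], 0], [[0, 0, 0], [0, 0, 0], 0], [[0, 0, 0], [0, 0, 0], 0]])

```text
clock: 26.6
position: [554.6, 67.0, 261.8]
ee_rot: [-0.671, 0.741, 0.0, -0.001]
contact_force: [0.0, 0.2, 0.4]
gripper_width: -0.3
grasp_force: 0.0
```

Run:
```python
from h import *
stat();a=np.radians(264.2);u=np.array([np.cos(a),np.sin(a)]);ax=np.array([553,47.5])
go((*(ax-16*u),188),(-u[1],u[0]))
```

```text
t26.6 pos [554.6  67.  261.8] x [-0.1 -1.   0. ] y [-1.   0.1  0. ] F [0.  0.2 0.4] w-0.3 g0.0 j [ 0.4  0.2 -0.1 -0.  -1.2 -0.5]
shift [ 3.5 -0.4 73.8] turn [ 0. -0.  0.] rows>= 1.5
```

>>> send_rows(series=[[[3, 0, 30], [0, 0, 0], 0], [[0, 0, 28], [0, 0, 0], 0], [[0, 0, 15], [0, 0, 0], 0], [[0, 0, 0], [0, 0, 0], 0]])

```text
clock: 27.0
position: [552.9, 61.3, 186.7]
ee_rot: [-0.669, 0.743, 0.001, -0.003]
contact_force: [0.3, -0.6, 0.5]
gripper_width: -0.1
grasp_force: 0.0
```

>>> send_rows(series=[[[10, 0, 0], [0, 0, 0], 0], [[12, 0, 0], [0, 0, 0], 0], [[12, 0, 0], [0, 0, 0], 0], [[12, 0, 0], [0, 0, 0], 0], [[12, 0, 1], [0, 0, 0], 0], [[12, 0, 4], [0, 0, 0], 0]])

```text
clock: 27.6
position: [550.6, -5.7, 187.4]
ee_rot: [-0.67, 0.742, -0.002, 0.005]
contact_force: [2.9, 7.8, 0.5]
gripper_width: 0.2
grasp_force: 3.0
```

>>> send_rows(series=[[[12, 0, 4], [0, 0, 0], 0], [[10, 0, 5], [0, 0, 0], 0], [[8, 0, 8], [0, 0, 0], 0], [[8, 0, 10], [0, 0, 0], 0], [[6, 0, 12], [0, 0, 0], 0], [[5, 0, 12], [0, 0, 0], 0], [[0, 0, 0], [0, 0, 0], 0]])

```text
clock: 28.3
position: [539.9, -56.6, 130.2]
ee_rot: [-0.669, 0.743, 0.002, -0.003]
contact_force: [-0.6, -0.2, -0.6]
gripper_width: 0.1
grasp_force: 0.0
```

>>> send_rows(series=[[[0, 0, 4], [0, 0, 0], 0], [[0, 0, 3], [0, 0, 0], 0], [[0, 0, 2], [0, 0, 0], 0], [[0, 0, 3], [0, 0, 0], 0], [[0, 0, 3], [0, 0, 0], 0], [[0, 0, 0], [0, 0, 0], 0]])

```text
clock: 28.9
position: [544.7, -55.8, 126.6]
ee_rot: [-0.672, 0.741, -0.003, 0.001]
contact_force: [-12.4, 2.2, 38.2]
gripper_width: 0.0
grasp_force: 18.7
```

>>> send_rows(series=[[[0, 0, -8], [0, 0, 0], 0], [[0, 0, -30], [0, 0, 0], 0], [[0, 0, -45], [0, 0, 0], 0], [[40, 0, -20], [0, 0, 0], 0], [[45, 0, 0], [0, 0, 0], 0], [[45, 0, 0], [0, 0, 0], 0], [[45, 0, 0], [0, 0, 0], 0], [[45, 0, 0], [0, 0, 0], 0]])

```text
clock: 29.7
position: [519.7, -275.6, 221.5]
ee_rot: [-0.67, 0.742, -0.0, 0.0]
contact_force: [1.5, -0.5, 0.3]
gripper_width: -0.0
grasp_force: 0.0
```

Run:
```python
from h import *
stat()
s=get_image("scene");t=get_image("top")
cv2.imwrite("pics/fin.png",np.hstack([crop(s,130,80,230,240,1.7),crop(t,160,120,230,240,1.7)])[:,:,::-1])
```

```text
t29.7 pos [ 519.7 -275.6  221.5] x [-0.1 -1.   0. ] y [-1.   0.1 -0. ] F [ 1.5 -0.5  0.3] w-0.0 g0.0 j [-0.2  0.3 -0.1  0.  -1.1  0.1]
```

View pics/fin.png

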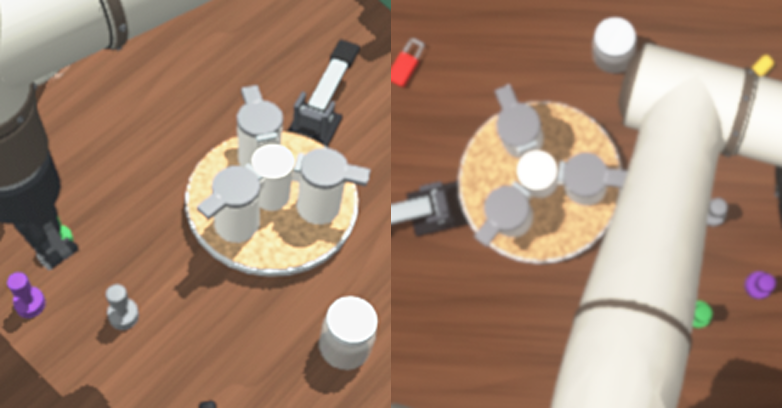

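All three caps lie flat, the lever is down, and no orange stamp remains on the desk. I hand in.

```bash
python3 -c "
from bench import job_done
print(job_done())"
```

```text
the job is handed in; nothing more can be done
None
```

The job is handed in; the final images show the brake lever locked down, both orange stamps put away in tubs of their own and all three caps shut, though no verdict came back.

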